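# Find the released lid of a dose unit by pressing, and push it open

### The arm

A 7-joint arm with a two-finger parallel gripper is mounted at the origin on a cart in front of the work surface, level with it; the furniture and walls round the work are solid. World frame = base frame: x ahead of the robot, y to its left, z up, the work surface at z = 0. Lengths are in m, angles in rad, forces in N, time in s.
With the tool pointing down it reaches from about 0.425 to 0.825 m from the base axis. Payload 3.6 kg.
Tool frame: the origin (TCP) lies at the very end of the fingers, on their centre line; the grasp point (between the pads) lies 19 mm behind it; z points along the fingers, y is the line along which they close (so a half turn about z gives the same grasp; the last joint's range is limited). The gripper opens to 93 mm and grips with 3 to 60 N. Pads are 15 mm wide; open, the fingers measure 128 mm over their backs; the gripper's body (75 mm by 188 mm) begins 65 mm behind the grasp point.
Start: joints at [-1.306, 0.615, -0.013, 1.423, 0.008, 1.103, -0.04], TCP at [0.186, 0.623, 0.219] pointing down, gripper open.
Joint ranges: [-3.12, 3.12], [-0.3, 2.06], [-1.34, 1.32], [0.26, 2.42], [-1.36, 4.5], [0.01, 1.98], [-2.84, 2.84]. Speed limits (rad/s): [2.79, 2.79, 3.14, 3.14, 3.14, 3.14, 3.14].

### API

Orientations are given as a unit quaternion [w, x, y, z].
In Python, from station import arm gives the robot as it stands.
- The arm moves only by the tool move_arm, never from a script. Its arguments are lists of equal length, an entry for each row: "gripper": the opening, from 0 (shut) to 1 (fully open); "linear": the shift along the tool's x, y, z in m, a list of three; "turn": the turn, a rotation vector about the tool's x, y, z in degrees, a list of three. A call has 1 to 10 rows; each row is the pose to reach, as a shift and turn from the pose commanded when the call began, along the tool's axes at that moment; what a row does not reach only later rows make up. A row lasts 1/10 s, in which the tool goes at most 50 mm and 8.59 degrees, less where a joint would pass 70% of its speed; a pose out of reach is approached as far as the arm can. A call with a gripper value outside its range is refused whole. The fingers move at their own pace and stop on an object; "squeeze" is the grip in N (left out, the last holds). Time passes only in rows, so rows that repeat a pose let the fingers close. It gives the time, the measured TCP pose, the force, the opening and the grip force at its end, in the units of the state.
- arm.read_state(): the state, without advancing time (a new reading comes with each control period).
- arm.snapshot(name): name is "scene" or "top"; returns a dict with "color" (400x640x3 uint8, red, green, blue), "z_map" (400x640 float32, m along the optical axis (not along the pixel's ray), 0 where there is no reading), "camera_matrix" (3x3 intrinsics, pixels), "world_to_cam" (4x4, takes a point from world to camera coordinates). Camera axes: x right, y down, z forward; pixel columns grow to the right and rows downward; lengths in m; the calibration is good to about 2 mm. A picture is of the moment at which its call begins.
- arm.sign_off(): hands the job in; it is judged then, once.
Trained networks look in a picture, given as the dict that the camera call returned (one of the last four; its "shot" number tells which), for a name from the list of things; names that differ only in an ending like _2 or _b are one class to them, and where a whole thing is asked for, a point or a joint stands for the part that bears it (a point fixed in the world has none). Each returns a list of dicts, best first, with "p" (0 to 1); they miss things now and then, are a little off and sometimes report something else, mostly with a low value. They report only what shows in the picture. A call takes as long as a camera call.
- arm.cut_out(picture, query): "region" (400x640 bool, what is visible of it).
- arm.mark_of(picture, query): "xyz" ([x, y, z] in m, in the coordinates of the camera as it stood for that picture, good to about 4 mm: a listed point, or the origin of a listed thing).
The state is a dict: "time_s": time; "qpos": joint angles; "dq": joint speeds; "joint_torque": joint torques, N m; "eef_pos": TCP position; "ee_rot": TCP orientation; "force": force on the tool from outside, world axes, zero at the start; "wrist_torque": the same for the moment, N m; "width": opening from 0.0 (shut) to 1.0 (fully open); "finger_force": force on a finger pad.
Only numpy, scipy, OpenCV 4.12 (cv2) and the standard library are available. Lean on these libraries where they do the work, as an engineer would, in place of code of your own. Each camera call takes 0.05 s, during which the arm holds its last target. There are 200 camera calls.

### The job

The dose unit on the bench has unbolted one of its four identical pocket lids, and nothing shows which: press on the ribbed tail at the back of the lids until you find the one that rocks, its front edge tipping up. Then push that lid by its raised front part all the way up and back until it stands open, leaning against its stop, and leave it so, with the other three lids shut. Only press and push: grip or lift nothing, and leave the things standing around where they are.

Things in the scene. Friction and masses are not known exactly. Their poses are not given: they have to be found in the camera images.
- unit: White plastic dose unit fixed to the bench, 124 mm deep (x), 296 wide (y), 70 high, four identical flat grey lids in a row let in flush with its top, 72 mm apart. Origin: centre of its underside; z up, +y to the left along the row, -x its front (four blank label strips), facing the robot within 0.25 rad. All lids' pins lie along y at x +8, z 67.5 mm. Case rim 8 mm wide between lids.
- lid1 (a joint): Turn of the leftmost (largest y in the unit's frame) lid on its pin, rad: 0 shut, grows as the tail sinks and the front edge rises; 1.57 upright, 1.75 leaning back on its stop. If bolted, the tail gives 1 to 2 mm (up to 0.1 rad) and stops dead; if released, it gives way at about 1 to 4 N on the tail and its stiff hinge keeps it where it is let go.
- lid1_tail (a point): Middle of the black-ribbed tail of the leftmost (largest y in the unit's frame) lid, on its upper face, 22 mm behind the pin (shut: x +30, y +108, z 70 mm in the unit's frame). Tail 42 mm long, 61 wide, lid 5 thick, over a bay 60 mm deep with 1.5 mm clearance behind the tail. Moves with the lid.
- lid1_edge (a point): Middle of the front edge of the leftmost (largest y in the unit's frame) lid, 60 mm in front of the pin (shut: x -52, y +108, z 67.5 mm in the unit's frame), over the pocket, with a 1.5 mm gap to the case all round. Moves with the lid: 34 mm above the pin at 0.6 rad, 60 mm at 1.57.
- lid2 (a joint): Turn of the second from the left lid on its pin, rad: 0 shut, grows as the tail sinks and the front edge rises; 1.57 upright, 1.75 leaning back on its stop. If bolted, the tail gives 1 to 2 mm (up to 0.1 rad) and stops dead; if released, it gives way at about 1 to 4 N on the tail and its stiff hinge keeps it where it is let go.
- lid2_tail (a point): Middle of the black-ribbed tail of the second from the left lid, on its upper face, 22 mm behind the pin (shut: x +30, y +36, z 70 mm in the unit's frame). Tail 42 mm long, 61 wide, lid 5 thick, over a bay 60 mm deep with 1.5 mm clearance behind the tail. Moves with the lid.
- lid2_edge (a point): Middle of the front edge of the second from the left lid, 60 mm in front of the pin (shut: x -52, y +36, z 67.5 mm in the unit's frame), over the pocket, with a 1.5 mm gap to the case all round. Moves with the lid: 34 mm above the pin at 0.6 rad, 60 mm at 1.57.
- lid3 (a joint): Turn of the third from the left lid on its pin, rad: 0 shut, grows as the tail sinks and the front edge rises; 1.57 upright, 1.75 leaning back on its stop. If bolted, the tail gives 1 to 2 mm (up to 0.1 rad) and stops dead; if released, it gives way at about 1 to 4 N on the tail and its stiff hinge keeps it where it is let go.
- lid3_tail (a point): Middle of the black-ribbed tail of the third from the left lid, on its upper face, 22 mm behind the pin (shut: x +30, y -36, z 70 mm in the unit's frame). Tail 42 mm long, 61 wide, lid 5 thick, over a bay 60 mm deep with 1.5 mm clearance behind the tail. Moves with the lid.
- lid3_edge (a point): Middle of the front edge of the third from the left lid, 60 mm in front of the pin (shut: x -52, y -36, z 67.5 mm in the unit's frame), over the pocket, with a 1.5 mm gap to the case all round. Moves with the lid: 34 mm above the pin at 0.6 rad, 60 mm at 1.57.
- lid4 (a joint): Turn of the rightmost lid on its pin, rad: 0 shut, grows as the tail sinks and the front edge rises; 1.57 upright, 1.75 leaning back on its stop. If bolted, the tail gives 1 to 2 mm (up to 0.1 rad) and stops dead; if released, it gives way at about 1 to 4 N on the tail and its stiff hinge keeps it where it is let go.
- lid4_tail (a point): Middle of the black-ribbed tail of the rightmost lid, on its upper face, 22 mm behind the pin (shut: x +30, y -108, z 70 mm in the unit's frame). Tail 42 mm long, 61 wide, lid 5 thick, over a bay 60 mm deep with 1.5 mm clearance behind the tail. Moves with the lid.
- lid4_edge (a point): Middle of the front edge of the rightmost lid, 60 mm in front of the pin (shut: x -52, y -108, z 67.5 mm in the unit's frame), over the pocket, with a 1.5 mm gap to the case all round. Moves with the lid: 34 mm above the pin at 0.6 rad, 60 mm at 1.57.
- tablet_bottle: Loose white tablet bottle with screw cap, 38 mm wide, 68 mm high, standing to the left of the unit; a bystander. Origin at the centre of its underside.
- pot_stack: Loose stack of clear dose pots, 46 mm wide, 58 mm high, standing to the right of the unit; a bystander. Origin at the centre of its underside.
- vial_side: Loose white vial, 39 mm wide, 72 mm high, standing behind the unit's right end; a bystander. Origin at the centre of its underside.
- pillbox: Loose four-compartment blue pill box, 47 by 132 by 29 mm, lying in front of the unit; a bystander. Origin at the centre of its underside.

How it is judged:
On the way:
1. one lid has been rocked: tipped up by pressing its tail (value of joint any of lid1, lid2, lid3, lid4 above 0.25 rad).
At the end, for the whole second after the job is handed in: The released lid stands at more than 1.45 rad (upright or leaning back on its stop at 1.75) and at rest, the other three lids are shut (under 0.15 rad, only the bolt's play), and each bystander is within 15 mm of where it stood (((value of joint lid1 above 1.45 rad and velocity of joint lid1 between -0.05 and 0.05 rad/s and value of joint each of lid2, lid3, lid4 below 0.15 rad) or (value of joint lid2 above 1.45 rad and velocity of joint lid2 between -0.05 and 0.05 rad/s and value of joint each of lid1, lid3, lid4 below 0.15 rad) or (value of joint lid3 above 1.45 rad and velocity of joint lid3 between -0.05 and 0.05 rad/s and value of joint each of lid1, lid2, lid4 below 0.15 rad) or (value of joint lid4 above 1.45 rad and velocity of joint lid4 between -0.05 and 0.05 rad/s and value of joint each of lid1, lid2, lid3 below 0.15 rad)) and distance of each of tablet_bottle, pot_stack, vial_side, pillbox from where it was at the start of the episode below 0.015 m); the robot touches nothing.
It fails at once if a lid was gripped: both its upper face and its underside pressed by the fingers at once ((contact force between the fingers and lid1_c4 above 1 N and contact force between the fingers and lid1_c5 above 1 N) or (contact force between the fingers and lid2_c4 above 1 N and contact force between the fingers and lid2_c5 above 1 N) or (contact force between the fingers and lid3_c4 above 1 N and contact force between the fingers and lid3_c5 above 1 N) or (contact force between the fingers and lid4_c4 above 1 N and contact force between the fingers and lid4_c5 above 1 N)).
It fails at once if a bystander was lifted, or moved by more than 15 mm (distance of any of tablet_bottle, pot_stack, vial_side, pillbox from where it was at the start of the episode above 0.015 m or height (world z) of any of tablet_bottle, pot_stack, vial_side, pillbox above 0.008 m).
It also fails if it takes over 48 s, if anything falls off the work surface, if the arm or the gripper's body presses on something with over 40 N, if the wrist force passes 120 N, or if a joint passes its speed limit or range.

## Working session

There is one attempt and no reset: what is moved stays moved. The work goes in short steps, Python scripts to look and compute and a tool call to move; the robot and the scene stay as the last step left them, time stands still between calls to the robot, and variables do not carry over. Pictures are saved under pics/ and viewed, at most 10 in all, crops included, and the job is handed in when it is done.

Besides the shell and the picture viewer there is one more tool, called by a JSON object that holds its "fn" and its "kwargs". move_arm: Moves the arm, as the interface text tells. Its arguments: {"type":"object","properties":{"gripper":{"type":"array"},"linear":{"type":"array"},"turn":{"type":"array"},"squeeze":{"type":"number"}},"required":["gripper","linear","turn"]}

```bash
mkdir -p pics; cat > h.py <<'E'
import numpy as np, cv2
from station import arm
def world(pic,p):
    return (np.linalg.inv(pic["world_to_cam"])@np.r_[p,1])[:3]
def pix(pic,w):
    c=(pic["world_to_cam"]@np.r_[w,1])[:3]; u=pic["camera_matrix"]@c; return u[:2]/u[2]
def save(pic,n): cv2.imwrite(f"pics/{n}.png",pic["color"][:,:,::-1])
E
python3 - <<'E'
from h import *
np.set_printoptions(precision=4,suppress=True)
for n in ("scene","top"):
    p=arm.snapshot(n); save(p,n+"0")
    for q in ["unit"]+[f"lid{i}_{k}" for i in (1,2,3,4) for k in("tail","edge")]+["tablet_bottle","pot_stack","vial_side","pillbox"]:
        r=arm.mark_of(p,q)
        print(n,q,[(world(p,x["xyz"]),round(x["p"],2)) for x in r[:4]])
s=arm.read_state(); print(s["eef_pos"],s["ee_rot"],s["time_s"],s["width"],s["force"])
E
```

```text
scene unit [(array([ 0.5302, -0.1251,  0.0004]), 0.9)]
scene lid1_tail [(array([ 0.5828, -0.0249,  0.0665]), 0.63), (array([ 0.538 , -0.2388,  0.0707]), 0.37)]
scene lid1_edge [(array([ 0.5016, -0.0054,  0.0662]), 0.97)]
scene lid2_tail [(array([ 0.565 , -0.0923,  0.0714]), 0.59)]
scene lid2_edge [(array([ 0.4884, -0.076 ,  0.0679]), 0.86)]
scene lid3_tail [(array([ 0.5555, -0.1634,  0.0683]), 0.97), (array([0.5502, 0.0768, 0.0034]), 0.62)]
scene lid3_edge [(array([ 0.475 , -0.1503,  0.0669]), 0.67), (array([ 0.4593, -0.3084, -0.0019]), 0.59)]
scene lid4_tail [(array([ 0.5347, -0.2348,  0.0694]), 0.78)]
scene lid4_edge [(array([ 0.4576, -0.2185,  0.0684]), 0.79)]
scene tablet_bottle [(array([0.549 , 0.0784, 0.0031]), 0.86)]
scene pot_stack [(array([ 0.4605, -0.3127, -0.0006]), 0.97)]
scene vial_side [(array([ 0.64  , -0.2275,  0.0008]), 0.71)]
scene pillbox [(array([ 0.429 , -0.0917,  0.0059]), 0.86), (array([ 0.5654, -0.0939,  0.0701]), 0.22)]
top unit [(array([ 0.5355, -0.1224,  0.0017]), 0.62)]
top lid1_tail [(array([ 0.5822, -0.0242,  0.071 ]), 0.86), (array([ 0.4243, -0.0897,  0
[... 200 characters left out ...]
[ 0.4865, -0.0747,  0.0701]), 0.94), (array([ 0.6421, -0.2277,  0.0026]), 0.28)]
top lid3_tail [(array([ 0.5549, -0.1653,  0.0696]), 0.91)]
top lid3_edge [(array([ 0.4717, -0.1466,  0.0683]), 0.93)]
top lid4_tail [(array([ 0.5404, -0.2364,  0.0714]), 0.96), (array([ 0.4259, -0.0898,  0.0045]), 0.5)]
top lid4_edge [(array([ 0.4586, -0.2167,  0.0697]), 0.87)]
top tablet_bottle [(array([0.5475, 0.0725, 0.0016]), 0.53)]
top pot_stack [(array([ 0.4663, -0.3089,  0.0038]), 0.69)]
top vial_side [(array([ 0.6408, -0.2264,  0.0042]), 0.56)]
top pillbox [(array([ 0.4249, -0.0884,  0.0028]), 0.66)]
[0.1863 0.6227 0.2187] [-0.      0.1449  0.9895 -0.    ] 1.4 0.9992677294203332 [ 0.6959 -0.4248 -0.5606]
```

```bash
cat >> h.py <<'E'
from scipy.spatial.transform import Rotation as R
import json
def tool(): 
    s=arm.read_state(); q=s["ee_rot"]; return np.array(s["eef_pos"]),R.from_quat([q[1],q[2],q[3],q[0]]),s
def u2w(p,f): c,s=np.cos(f[2]),np.sin(f[2]); return np.array([f[0]+c*p[0]-s*p[1],f[1]+s*p[0]+c*p[1],p[2]])
def goto(pu,f):
    """shift in tool axes to unit point pu (m); turn to tool x=-unit x, tool y=unit y"""
    t,r,s=tool(); c,sn=np.cos(f[2]),np.sin(f[2])
    want=R.from_matrix(np.array([[-c,-sn,0],[-sn,c,0],[0,0,-1]]).T if False else np.array([[-c,-sn,0],[-sn,c,0],[0,0,-1]]))
    return r.inv().apply(u2w(pu,f)-t), (r.inv()*want).as_rotvec(degrees=True)
E
python3 - <<'E'
from h import *
np.set_printoptions(precision=4,suppress=True)
from scipy.optimize import least_squares
P=[];W=[]
for n in ("scene","top"):
    p=arm.snapshot(n)
    for i in range(4):
        for k,x in(("tail",.03),("edge",-.052)):
            r=arm.mark_of(p,f"lid{i+1}_{k}")
            if r: P.append([x,.108-.072*i,.07]);W.append(world(p,r[0]["xyz"]))
fit=least_squares(lambda f:np.ravel([u2w(a,f)[:2]-b[:2] for a,b in zip(P,W)]),[.53,-.12,-.2],loss="soft_l1",f_scale=.003)
f=fit.x; print(f,np.abs(fit.fun).max()); json.dump(list(f),open("f.json","w"))
img=p["color"][:,:,::-1].copy()
for a in P[:8]+[[x,y,.07] for x in(-.062,.062) for y in(-.148,.148)]: cv2.circle(img,tuple(int(v) for v in pix(p,u2w(a,f))),2,(0,0,255),-1)
cv2.imwrite("pics/top1.png",img)
for i in range(4): print(i+1,goto([.038,.108-.072*i,.10],f))
E
```

```text
[ 0.5305 -0.1235 -0.2078] 0.08317702432862971
1 (array([-0.5726, -0.5054,  0.1187]), array([-0.0037, -0.0006, -4.7568]))
2 (array([-0.5785, -0.5772,  0.1187]), array([-0.0037, -0.0006, -4.7568]))
3 (array([-0.5845, -0.6489,  0.1187]), array([-0.0037, -0.0006, -4.7568]))
4 (array([-0.5905, -0.7207,  0.1187]), array([-0.0037, -0.0006, -4.7568]))
```

View pics/top1.png

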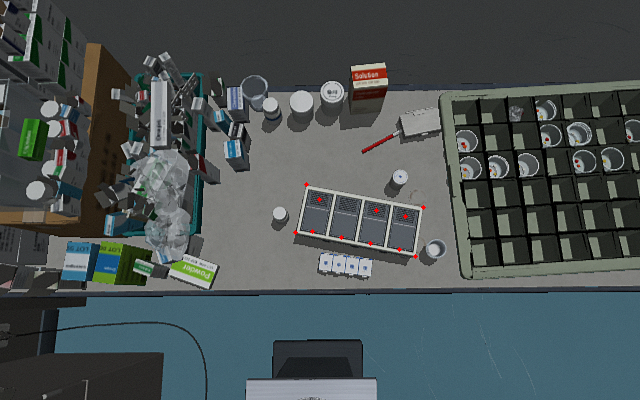

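View pics/scene0.png

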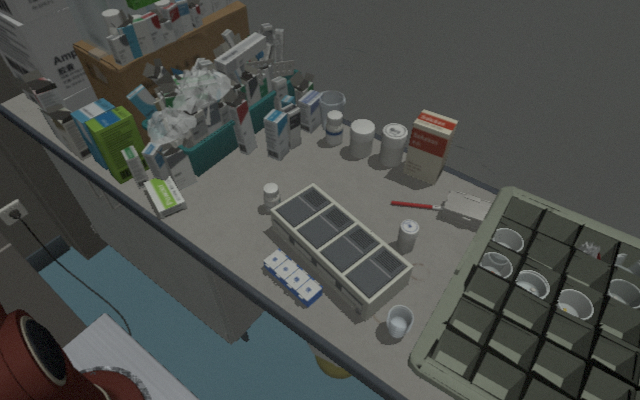

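{"fn": "move_arm", "kwargs": {"gripper": [0,0,0,0,0,0,0,0,0,0], "linear": [[-0.025,-0.04,0],[-0.05,-0.08,0],[-0.075,-0.12,0],[-0.1,-0.16,0],[-0.13,-0.195,0],[-0.17,-0.22,0],[-0.21,-0.245,0],[-0.25,-0.27,0],[-0.29,-0.295,0],[-0.33,-0.32,0]], "turn": [[0,0,0],[0,0,-4.76],[0,0,-4.76],[0,0,-4.76],[0,0,-4.76],[0,0,-4.76],[0,0,-4.76],[0,0,-4.76],[0,0,-4.76],[0,0,-4.76]]}}

```text
time_s: 3.3
eef_pos: [0.412, 0.2201, 0.2191]
ee_rot: [0.0, 0.104, 0.995, 0.0]
force: [1.0, 0.3, -0.4]
width: 0.19
finger_force: 0.0
```

```bash
cat > g.py <<'E'
from h import *
import sys
np.set_printoptions(precision=4,suppress=True)
f=json.load(open("f.json"))
t,r,s=tool(); c,sn=np.cos(f[2]),np.sin(f[2]); d=t-[f[0],f[1],0]
print("time",s["time_s"],"unit-frame tcp",np.array([c*d[0]+sn*d[1],-sn*d[0]+c*d[1],d[2]])*1e3,"F",s["force"],"w",s["width"])
for a in sys.argv[1:]: print(a,*goto([float(v)/1e3 for v in a.split(",")],f))
E
python3 g.py 38,108,100
```

```text
time 3.3 unit-frame tcp [-186.8741  311.7985  219.118 ] F [ 0.9643  0.2826 -0.3854] w 0.1899613113787657
38,108,100 [-0.2247 -0.204   0.1191] [0.0517 0.0493 0.0183]
```

{"fn": "move_arm", "kwargs": {"gripper": [0,0,0,0,0,0,0,0,0,0], "linear": [[-0.035,-0.03,0],[-0.07,-0.06,0],[-0.105,-0.095,0],[-0.14,-0.13,0],[-0.175,-0.165,0],[-0.21,-0.195,0.02],[-0.223,-0.204,0.06],[-0.223,-0.204,0.1],[-0.223,-0.204,0.13],[-0.223,-0.204,0.139]], "turn": [[0,0,0],[0,0,0],[0,0,0],[0,0,0],[0,0,0],[0,0,0],[0,0,0],[0,0,0],[0,0,0],[0,0,0]]}}

```text
time_s: 4.3
eef_pos: [0.5845, -0.0241, 0.0763]
ee_rot: [-0.003, 0.104, 0.995, -0.0]
force: [-0.7, -0.4, 0.4]
width: 0.008
finger_force: 0.0
```

```bash
python3 g.py 36,108,70
```

```text
time 4.3 unit-frame tcp [ 32.2946 108.4541  76.2715] F [-0.6875 -0.4057  0.3648] w 0.007695562333798527
36,108,70 [-0.0037 -0.0004  0.0062] [-0.0662 -0.3862 -0.0101]
```

{"fn": "move_arm", "kwargs": {"gripper": [0,0,0,0,0], "linear": [[0,0,0],[0,0,0.005],[0,0,0.009],[0,0,0.013],[0,0,0.017]], "turn": [[0,0,0],[0,0,0],[0,0,0],[0,0,0],[0,0,0]]}}

```text
time_s: 4.8
eef_pos: [0.5884, -0.024, 0.0683]
ee_rot: [0.002, 0.104, 0.995, 0.0]
force: [-11.7, 1.5, 48.1]
width: 0.006
finger_force: 23.7
```

```bash
python3 g.py
```

```text
time 4.8 unit-frame tcp [ 36.1077 109.3034  68.2862] F [-11.7461   1.4884  48.1206] w 0.005533496191164833
```

Lid 1 is bolted (48 N, stopped after about 2 mm). Next lid.

{"fn": "move_arm", "kwargs": {"gripper": [0,0,0,0,0,0,0,0], "linear": [[0,0,-0.03],[0,-0.036,-0.03],[0,-0.072,-0.03],[0,-0.072,-0.015],[0,-0.072,-0.008],[0,-0.072,-0.005],[0,-0.072,-0.002],[0,-0.072,-0.002]], "turn": [[0,0,0],[0,0,0],[0,0,0],[0,0,0],[0,0,0],[0,0,0],[0,0,0],[0,0,0]]}}

```text
time_s: 5.6
eef_pos: [0.5723, -0.0933, 0.0645]
ee_rot: [-0.0, 0.103, 0.995, 0.0]
force: [0.4, -0.7, 0.1]
width: 0.008
finger_force: 0.0
```

```bash
python3 g.py
```

```text
time 5.6 unit-frame tcp [34.6876 38.1815 64.5347] F [ 0.4415 -0.7176  0.1427] w 0.008281156698449747
```

Lid 2 gives way with almost no force; pressing on.

{"fn": "move_arm", "kwargs": {"gripper": [0,0,0,0,0,0,0], "linear": [[0,0,0.004],[0,0,0.008],[0,0,0.012],[0,0,0.016],[0,0,0.02],[0,0,0.023],[0,0,0.023]], "turn": [[0,0,0],[0,0,0],[0,0,0],[0,0,0],[0,0,0],[0,0,0],[0,0,0]]}}

```text
time_s: 6.3
eef_pos: [0.5717, -0.0946, 0.041]
ee_rot: [-0.001, 0.104, 0.995, -0.0]
force: [-0.1, 0.0, -0.1]
width: 0.006
finger_force: 0.0
```

```bash
python3 g.py; python3 - <<'E'
from h import *
p=arm.snapshot("scene"); save(p,"s2")
im=cv2.resize(p["color"][170:330,220:460,::-1],None,fx=3,fy=3); cv2.imwrite("pics/s2c.png",im)
E
```

```text
time 6.3 unit-frame tcp [34.2966 36.8438 41.017 ] F [-0.0969  0.0362 -0.0833] w 0.0058319710171964335
```

View pics/s2c.png

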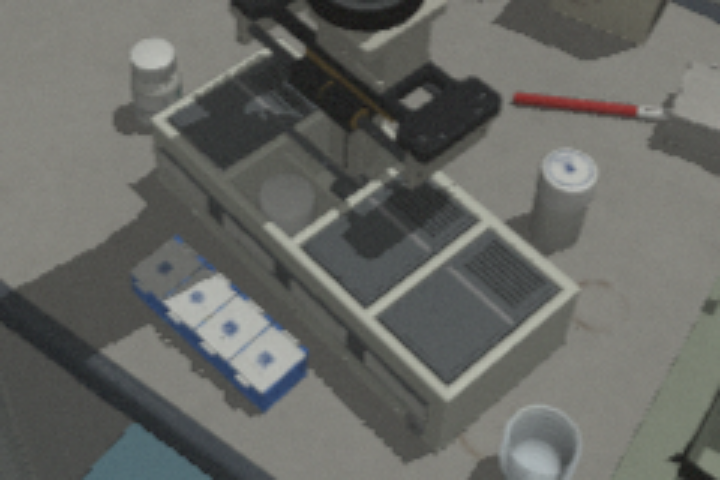

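Crop: pocket 2 is open at (285,195), so lid 2 has rocked; the gripper hides the lid itself. Withdraw straight up and look.

{"fn": "move_arm", "kwargs": {"gripper": [0,0,0,0,0,0,0], "linear": [[0,0,-0.03],[0,0,-0.07],[0,0,-0.11],[0,0,-0.15],[-0.04,0,-0.17],[-0.08,0,-0.18],[-0.1,0,-0.18]], "turn": [[0,0,0],[0,0,0],[0,0,0],[0,0,0],[0,0,0],[0,0,0],[0,0,0]]}}

```text
time_s: 7.05
eef_pos: [0.673, -0.1159, 0.224]
ee_rot: [0.003, 0.104, 0.995, -0.0]
force: [-0.5, 0.4, -0.5]
width: 0.006
finger_force: 0.0
```

```bash
python3 g.py -80,36,190 -75,36,95; python3 - <<'E'
from h import *
f=json.load(open("f.json"));c,s=np.cos(f[2]),np.sin(f[2])
for n in("scene","top"):
    p=arm.snapshot(n)
    for i in (1,2,3,4):
      for k in("edge","tail"):
        for r in arm.mark_of(p,f"lid{i}_{k}")[:1]:
            d=world(p,r["xyz"])-[f[0],f[1],0]; print(n,i,k,np.round(1e3*np.array([c*d[0]+s*d[1],-s*d[0]+c*d[1],d[2]])),round(r["p"],2))
    if n=="scene": cv2.imwrite("pics/s3c.png",cv2.resize(p["color"][170:330,220:460,::-1],None,fx=3,fy=3))
E
```

```text
time 7.05 unit-frame tcp [137.8606  36.896  224.0103] F [-0.4896  0.4063 -0.5291] w 0.005702043574424075
-80,36,190 [ 0.2181 -0.0009  0.0327] [0.0052 0.3332 0.0037]
-75,36,95 [ 0.2136 -0.0009  0.1278] [0.0052 0.3332 0.0037]
scene 1 edge [-52. 108.  70.] 0.87
scene 1 tail [ 35. 108.  70.] 0.68
scene 2 edge [-23.  38. 121.] 0.5
scene 2 tail [22. 37. 47.] 0.54
scene 3 edge [-48. -37.  67.] 0.68
scene 3 tail [ 34. -33.  73.] 0.78
scene 4 edge [ -53. -111.   70.] 0.93
scene 4 tail [  32. -106.   70.] 0.72
top 1 tail [ 27. 106.  71.] 0.95
top 2 tail [ -27. -193.    4.] 0.35
top 4 edge [ -51. -106.   73.] 0.62
top 4 tail [  30. -109.   71.] 0.76
```

View pics/s3c.png

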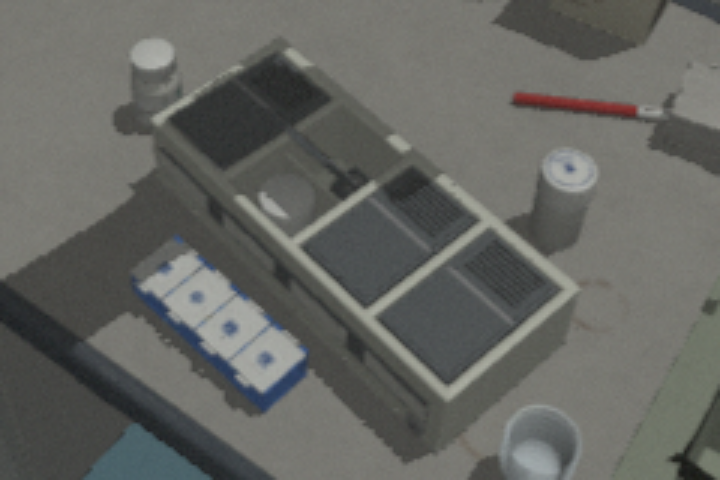

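Crop: pocket 2 (280,195) is open, and the lid is seen edge-on from this camera; the edge mark gives about 1.04 rad. Others are shut. Crossing over to the front.

{"fn": "move_arm", "kwargs": {"gripper": [0,0,0,0,0,0,0,0,0], "linear": [[0.04,0,0],[0.085,0,0],[0.13,0,0],[0.175,0,0],[0.217,0,0],[0.217,0,0.04],[0.217,0,0.08],[0.217,0,0.12],[0.217,0,0.128]], "turn": [[0,0,0],[0,0,0],[0,0,0],[0,0,0],[0,0,0],[0,0,0],[0,0,0],[0,0,0],[0,0,0]]}}

```text
time_s: 8.85
eef_pos: [0.455, -0.07, 0.0908]
ee_rot: [-0.004, 0.104, 0.995, 0.0]
force: [-1.1, -0.1, 1.0]
width: 0.003
finger_force: 0.0
```

```bash
python3 g.py 4,36,95
```

```text
time 8.85 unit-frame tcp [-84.9153  36.8011  90.8192] F [-1.1431 -0.0576  0.9922] w 0.0034330943605290465
4,36,95 [-0.0889 -0.0008 -0.0048] [-0.0398 -0.4085  0.0105]
```

{"fn": "move_arm", "kwargs": {"gripper": [0,0,0,0,0,0,0,0,0,0], "linear": [[-0.02,0,0],[-0.04,0,0],[-0.05,0,0],[-0.058,0,0],[-0.066,0,0],[-0.072,0,0],[-0.077,0,0],[-0.08,0,0],[-0.083,0,0],[-0.083,0,0]], "turn": [[0,0,0],[0,0,0],[0,0,0],[0,0,0],[0,0,0],[0,0,0],[0,0,0],[0,0,0],[0,0,0],[0,0,0]]}}

```text
time_s: 9.85
eef_pos: [0.5384, -0.0874, 0.0935]
ee_rot: [-0.001, 0.104, 0.995, 0.0]
force: [-1.7, 0.2, 1.6]
width: 0.003
finger_force: 0.6
```

```bash
python3 g.py
```

```text
time 9.85 unit-frame tcp [ 0.2583 36.9423 93.5155] F [-1.7171  0.1787  1.557 ] w 0.002880439370422414
```

Nearly there; push a few millimetres to the stop.

{"fn": "move_arm", "kwargs": {"gripper": [0,0,0,0,0,0], "linear": [[-0.002,0,0],[-0.003,0,0],[-0.004,0,0],[-0.005,0,0],[-0.006,0,0],[-0.006,0,0]], "turn": [[0,0,0],[0,0,0],[0,0,0],[0,0,0],[0,0,0],[0,0,0]]}}

```text
time_s: 10.45
eef_pos: [0.5389, -0.0875, 0.0934]
ee_rot: [-0.006, 0.104, 0.995, 0.001]
force: [-10.0, 2.7, 9.7]
width: 0.002
finger_force: 5.9
```

```bash
python3 g.py
```

```text
time 10.45 unit-frame tcp [ 0.7841 36.9491 93.3933] F [-10.0409   2.6561   9.7238] w 0.00168094827688889
```

On the stop (10 N, no further travel). Back off slowly and up, then check.

{"fn": "move_arm", "kwargs": {"gripper": [0,0,0,0,0,0,0,0,0,0], "linear": [[0.005,0,0],[0.015,0,0],[0.04,0,0],[0.08,0,0],[0.1,0,-0.03],[0.1,0,-0.08],[0.1,0,-0.12],[0.1,0,-0.16],[0.1,0,-0.16],[0.1,0,-0.16]], "turn": [[0,0,0],[0,0,0],[0,0,0],[0,0,0],[0,0,0],[0,0,0],[0,0,0],[0,0,0],[0,0,0],[0,0,0]]}}

```text
time_s: 11.45
eef_pos: [0.4475, -0.0682, 0.2544]
ee_rot: [0.002, 0.104, 0.995, 0.0]
force: [-0.3, 0.1, -0.7]
width: 0.003
finger_force: 0.0
```

```bash
python3 g.py; python3 - <<'E'
from h import *
f=json.load(open("f.json"));c,s=np.cos(f[2]),np.sin(f[2])
p=arm.snapshot("scene")
for q in [f"lid{i}_{k}" for i in (1,2,3,4) for k in("edge","tail")]:
    for r in arm.mark_of(p,q)[:1]:
        d=world(p,r["xyz"])-[f[0],f[1],0]; print(q,np.round(1e3*np.array([c*d[0]+s*d[1],-s*d[0]+c*d[1],d[2]])),round(r["p"],2))
for q in ["tablet_bottle","pot_stack","vial_side","pillbox"]:
    print(q,[np.round(world(p,r["xyz"]),3) for r in arm.mark_of(p,q)[:1]])
cv2.imwrite("pics/s4c.png",cv2.resize(p["color"][150:330,220:460,::-1],None,fx=3,fy=3))
E
```

```text
time 11.45 unit-frame tcp [-92.6859  36.9968 254.3945] F [-0.2929  0.1023 -0.6578] w 0.003063342422636875
lid1_edge [-50. 108.  69.] 0.6
lid1_tail [ 34. 107.  64.] 0.93
lid2_edge [ 18.  37. 128.] 0.59
lid2_tail [-110.   11.    5.] 0.75
lid3_edge [-52. -38.  68.] 0.8
lid3_tail [ 30. -34.  74.] 0.89
lid4_edge [ -53. -108.   71.] 0.95
lid4_tail [  29. -107.   70.] 0.87
tablet_bottle [array([0.546, 0.077, 0.001])]
pot_stack [array([ 0.459, -0.31 , -0.001])]
vial_side [array([ 0.639, -0.229,  0.003])]
pillbox [array([ 0.427, -0.092,  0.006])]
```

View pics/s4c.png

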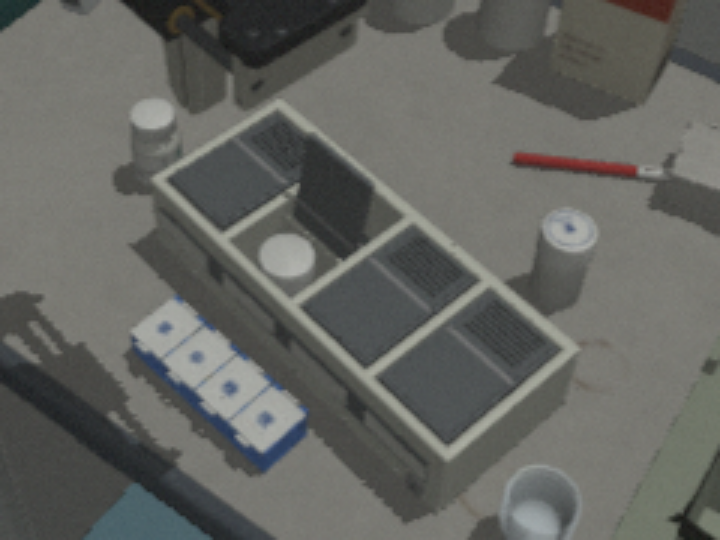

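Lid 2 stands open at crop (335,190), leaning back (edge at x +18, z 128, so about 1.74 rad). The other three lids are flush, the bystanders have not moved, and the arm is clear.

```bash
python3 -c "
from station import arm
print(arm.sign_off())"
```

```text
the job is handed in; nothing more can be done
None
```

Lid 2 (second from the left) was the unbolted one. It now stands open, leaning back on its stop at about 1.74 rad by the camera, with the other three lids shut and the bystanders where they were; the job is handed in, but no verdict came back.

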